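# Light hardness check of earth-plaster samples, palest first

### The job

Take a light hardness reading on the three framed plaster samples by gently pressing the red gauge head on each with a fingertip: first the pale cream one, then the orange-brown one, then the dark brown one, so that no dark dust reaches the paler heads. Press each head from above only to about half-way down its 14 mm travel, never to the stop, and do not pinch or grip it. Leave the clay discs, balls and everything else where they are.

Things in the scene. Friction and masses are not known exactly. Their poses are not given: they have to be found in the camera images.
- pale_panel: Framed earth-plaster sample, 150 x 150 x 30 mm, pale cream top in a thin wooden frame, lying flat and fixed to the table; origin at the centre of its underside. A hardness gauge stands fixed on its middle: black foot 48 mm across, aluminium barrel 30 mm across whose top is 76 mm above the table, and above it a steel stem with a flat round red head.
- pale_head (a point): Centre of the flat top face of the red head (40 mm across, 10 mm thick, face up) of the gauge on the pale cream sample; it moves down with the head. 104 mm above the table when the head is fully up.
- pale_plunger (a joint): How far the red head of the gauge on the pale cream sample has been pushed straight down, in m: 0 fully up, 0.014 at the bottom stop. It slides with a steady drag of about 4 N and stays where it is left (no spring). It starts between 0 and 0.001.
- pale_puck: Loose pale cream clay disc, 34 mm across, 14 mm thick, 30 g, lying on a corner of the pale cream sample beside the gauge; origin at the centre of its underside. To be left alone.
- ochre_panel: Framed earth-plaster sample, 150 x 150 x 30 mm, orange-brown top in a thin wooden frame, lying flat and fixed to the table; origin at the centre of its underside. A hardness gauge stands fixed on its middle: black foot 48 mm across, aluminium barrel 30 mm across whose top is 76 mm above the table, and above it a steel stem with a flat round red head.
- ochre_head (a point): Centre of the flat top face of the red head (40 mm across, 10 mm thick, face up) of the gauge on the orange-brown sample; it moves down with the head. 104 mm above the table when the head is fully up.
- ochre_plunger (a joint): How far the red head of the gauge on the orange-brown sample has been pushed straight down, in m: 0 fully up, 0.014 at the bottom stop. It slides with a steady drag of about 4 N and stays where it is left (no spring). It starts between 0 and 0.001.
- ochre_puck: Loose orange-brown clay disc, 34 mm across, 14 mm thick, 30 g, lying on a corner of the orange-brown sample beside the gauge; origin at the centre of its underside. To be left alone.
- dark_panel: Framed earth-plaster sample, 150 x 150 x 30 mm, very dark brown top in a thin wooden frame, lying flat and fixed to the table; origin at the centre of its underside. A hardness gauge stands fixed on its middle: black foot 48 mm across, aluminium barrel 30 mm across whose top is 76 mm above the table, and above it a steel stem with a flat round red head.
- dark_head (a point): Centre of the flat top face of the red head (40 mm across, 10 mm thick, face up) of the gauge on the very dark brown sample; it moves down with the head. 104 mm above the table when the head is fully up.
- dark_plunger (a joint): How far the red head of the gauge on the very dark brown sample has been pushed straight down, in m: 0 fully up, 0.014 at the bottom stop. It slides with a steady drag of about 4 N and stays where it is left (no spring). It starts between 0 and 0.001.
- dark_puck: Loose very dark brown clay disc, 34 mm across, 14 mm thick, 30 g, lying on a corner of the very dark brown sample beside the gauge; origin at the centre of its underside. To be left alone.
- dark_ball_center (a point): Centre of a loose dark brown clay ball, 84 mm across, resting on a cork ring on the table beyond the samples. To be left alone.
- sand_ball_center (a point): Centre of a loose sand-coloured clay ball, 72 mm across, resting on a cork ring on the table beyond the samples. To be left alone.
- spray_can: Loose upright spray can, 60 mm across, 170 mm tall, blue label, beyond the samples; origin at the centre of its underside. To be left alone.
- tub: Loose white plastic tub, open at the top, 90 mm across, 80 mm tall, on the left; origin at the centre of its underside. To be left alone.
- spatula: Loose spatula with an orange handle, lying flat at the near right; origin at its underside, in the middle of its 280 mm length, blade end along +x. To be left alone.

How it is judged:
On the way, in this order (a step that is already met when the one before it is completed fails the run):
1. the gauge on the pale cream sample has been pressed lightly (value of joint pale_plunger between 0.003 and 0.0115 m), for 0.1 s.
2. the gauge on the orange-brown sample has been pressed lightly (value of joint ochre_plunger between 0.003 and 0.0115 m), for 0.1 s.
3. the gauge on the dark brown sample has been pressed lightly (value of joint dark_plunger between 0.003 and 0.0115 m), for 0.1 s.
At the end, for the whole second after the job is handed in: All three red heads stand pushed down by 3 to 11.5 mm (half-way is 7 mm), and every loose thing is at rest within 15 mm of where it started (all of step 1 and all of step 2 and all of step 3 and distance of each of pale_puck, ochre_puck, dark_puck, dark_ball_center, sand_ball_center, spray_can, tub, spatula from where it was at the start of the episode below 0.015 m and linear speed of each of spray_can, tub below 0.02 m/s); the robot touches nothing.
It fails at once if a gauge is pressed out of order (orange-brown before pale, or dark before orange-brown) ((value of joint ochre_plunger above 0.003 m and value of joint pale_plunger below 0.003 m) or (value of joint dark_plunger above 0.003 m and value of joint ochre_plunger below 0.003 m)).
It fails at once if a gauge is pushed down (nearly) to its stop: more than 11.5 mm of 14 mm (value of joint any of pale_plunger, ochre_plunger, dark_plunger above 0.0115 m).
It fails at once if the fingers press on a sample or its gauge with more than 25 N (contact force between the fingers and pale_panel above 25 N or contact force between the fingers and ochre_panel above 25 N or contact force between the fingers and dark_panel above 25 N).
It fails at once if a gauge head is taken between the fingers instead of being pressed on its top ((horizontal distance between the grasp point and pale_head below 0.03 m and z of the grasp point in the frame of pale_head below 0.002 m) or (horizontal distance between the grasp point and ochre_head below 0.03 m and z of the grasp point in the frame of ochre_head below 0.002 m) or (horizontal distance between the grasp point and dark_head below 0.03 m and z of the grasp point in the frame of dark_head below 0.002 m)).
It fails at once if a loose thing is lifted, carried or knocked more than 15 mm from its place (distance of any of pale_puck, ochre_puck, dark_puck, dark_ball_center, sand_ball_center, spray_can, tub, spatula from where it was at the start of the episode above 0.015 m).
It also fails if it takes over 42 s, if anything falls off the work surface, if the arm or the gripper's body presses on something with over 40 N, if the wrist force passes 120 N, or if a joint passes its speed limit or range.

### The arm

A 6-joint arm with a two-finger parallel gripper is mounted at the origin on the work surface. World frame = base frame: x ahead of the robot, y to its left, z up, the work surface at z = 0. Lengths are in m, angles in rad, forces in N, time in s.
With the tool pointing down it reaches from about 0.375 to 0.925 m from the base axis. Payload 5.7 kg.
Tool frame: the origin (TCP) lies midway between the tips of the shut fingers; the grasp point (between the pads) lies 19 mm behind it; z points along the fingers, y is the line along which they close (so a half turn about z gives the same grasp; the last joint's range is limited). The gripper opens to 88 mm and grips with 3 to 60 N. Pads are 20 mm wide; open, the fingers measure 115 mm over their backs; the gripper's body (75 mm by 178 mm) begins 61 mm behind the grasp point.
Start: joints at [1.067, 0.359, 1.51, -0, 1.272, -0.115], TCP at [0.227, 0.555, 0.195] pointing down, gripper open.
Joint ranges: [-2.97, 2.97], [-1.01, 2.36], [0.21, 2.38], [-0.96, 4.11], [0.2, 2.71], [-2.98, 2.98]. Speed limits (rad/s): [2.39, 2.39, 3.14, 3.14, 3.14, 3.14].

### API

Orientations are given as a unit quaternion [x, y, z, w].
In Python, from bench import move_ptp, servo_line, goto_joints, move_gripper, sleep, inverse_kinematics, capture, PlanningError, close_job, spot_in, silhouettes, current_clock, current_joint_pos, current_qvel, current_joint_torque, current_position, current_orientation, current_force, current_torque, current_finger_gap, current_grip_force gives the robot as it stands. Calls block until the motion is done:
- move_ptp(position, orientation): joint-space move of the TCP to a pose.
- servo_line(position, orientation=None, rate=0.15, contact_N=None): straight line of the TCP; orientation=None keeps the orientation; rate is the mean speed in m/s. With contact_N (N) it stops when the force on the tool has changed by that much, and returns True; else False.
- goto_joints(angles): joint-space move.
- move_gripper(opening): finger opening in m; the grip force is fixed at half the most; returns when the fingers have stopped.
- sleep(seconds).
- inverse_kinematics(position, orientation): joint angles nearest the present ones, or None.
- capture(name): name is "side" or "top"; returns a dict with "image" (400x640x3 uint8, blue, green, red), "range_z" (400x640 float32, m along the optical axis (not along the pixel's ray), 0 where there is no reading), "intrinsics" (3x3 intrinsics, pixels), "k1" (the pictures are not rectified: a ray, as slopes to the right and down, at radius r is drawn at 1 + k1 r^2 times it, then the intrinsics apply), "R" (3x3) and "t" (3): a world point X has camera coordinates R X + t. Camera axes: x right, y down, z forward; pixel columns grow to the right and rows downward; lengths in m; the calibration is good to about 2 mm. A picture is of the moment at which its call begins.
A pose or a line that the arm cannot do raises PlanningError and nothing moves.
- close_job(): hands the job in; it is judged then, once.
Trained networks look in the newest picture that a camera, given by its name, has taken for a name from the list of things; names that differ only in an ending like _2 or _b are one class to them, and where a whole thing is asked for, a point or a joint stands for the part that bears it (a point fixed in the world has none). Each returns a list of dicts, best first, with "conf" (0 to 1); they miss things now and then, are a little off and sometimes report something else, mostly with a low value. They report only what shows in the picture. A call takes as long as a camera call.
- spot_in(camera, query): "xy" ([column, row] in pixels, amid what is visible of it).
- silhouettes(camera, query): "region" (400x640 bool, what is visible of it) and "xy" ([column, row] in pixels, amid what is visible of it).
Readings, each from a call of its own:
- current_clock(): time.
- current_joint_pos(): joint angles.
- current_qvel(): joint speeds.
- current_joint_torque(): joint torques, N m.
- current_position(): TCP position.
- current_orientation(): TCP orientation.
- current_force(): force on the tool from outside, world axes, zero at the start.
- current_torque(): the same for the moment, N m.
- current_finger_gap(): finger opening in m.
- current_grip_force(): force on a finger pad.
Only numpy, scipy, OpenCV 4.12 (cv2) and the standard library are available. Lean on these libraries where they do the work, as an engineer would, in place of code of your own. Each camera call takes 0.05 s, during which the arm holds its last target. There are 200 camera calls.

## Working session

There is one attempt and no reset: what is moved stays moved. The work goes in short steps, each a Python script; the robot and the scene stay as the last script left them, time stands still between calls to the robot, and variables do not carry over. Pictures are saved under pics/ and viewed, at most 10 in all, crops included, and the job is handed in when it is done.

```bash
mkdir -p pics
cat > h.py <<'E'
import numpy as np, cv2
from bench import *
def world(c,region):
    v,u=np.nonzero(region&(c["range_z"]>0)); z=c["range_z"][v,u]
    K=c["intrinsics"]; d=np.stack([(u-K[0,2])/K[0,0],(v-K[1,2])/K[1,1]],1); s=d.copy()
    for _ in range(10): s=d/(1+c["k1"]*(s**2).sum(1,keepdims=True))
    P=np.c_[s*z[:,None],z]
    return (P-c["t"])@c["R"],u,v
E
python3 - <<'E'
from h import *
for n in ("top","side"):
    c=capture(n); cv2.imwrite(f"pics/{n}0.png",c["image"])
    print(n,"cam at",-c["R"].T@c["t"])
    im=c["image"].astype(int); b,g,r=im[...,0],im[...,1],im[...,2]
    red=((r>100)&(g<0.45*r)&(b<0.45*r)).astype(np.uint8)
    k,l,st,ce=cv2.connectedComponentsWithStats(red)
    for i in range(1,k):
        if st[i,4]>40:
            P,u,v=world(c,l==i)
            if len(P): 
                T=P[P[:,2]>np.median(P[:,2])-.004]
                print(ce[i],st[i,4],np.median(P,0).round(4),((T.min(0)+T.max(0))/2).round(4),np.ptp(T,0).round(3))
    for q in ("pale_head","ochre_head","dark_head"): print(q,[(np.round(d["xy"]),round(d["conf"],2)) for d in spot_in(n,q)][:3])
print(current_clock())
E
```

```text
top cam at [0.35093622 0.10405204 1.66769224]
[435.57142857  77.85714286] 42 [ 0.9298 -0.2968  0.011 ] [ 0.9175 -0.2957  0.0348] [0.064 0.032 0.055]
[465.12643678  97.96264368] 348 [ 0.8632 -0.3984  0.0055] [ 0.8622 -0.3922  0.0319] [0.047 0.236 0.061]
[470.54887218 116.37593985] 133 [ 0.7887 -0.3963  0.0531] [ 0.783  -0.4004  0.0574] [0.021 0.23  0.016]
[259.83636364 193.71818182] 110 [0.5461 0.2881 0.1033] [0.547  0.2892 0.1056] [0.035 0.034 0.013]
[348.87735849 199.04716981] 106 [0.5211 0.0147 0.1032] [0.5211 0.0145 0.1055] [0.032 0.031 0.012]
[449.41071429 202.73214286] 112 [ 0.4994 -0.2958  0.1036] [ 0.5007 -0.2955  0.1074] [0.035 0.034 0.015]
pale_head [(array([450., 203.]), 0.55)]
ochre_head [(array([265., 198.]), 0.62), (array([451., 202.]), 0.46)]
dark_head [(array([260., 193.]), 0.54)]
side cam at [ 0.01360921 -0.72534815  1.1903218 ]
[308.69230769 157.30769231] 91 [0.5483 0.2862 0.1051] [0.5474 0.2897 0.106 ] [0.039 0.038 0.01 ]
[346.75630252 217.55462185] 119 [0.5242 0.0135 0.1055] [0.5235 0.0157 0.1069] [0.036 0.037 0.01 ]
[532.78665414 292.76597744] 1064 [ 0.8644 -0.422   0.0509] [ 0.8629 -0.413   0.0557] [0.186 0.291 0.018]
[513.64285714 272.65      ] 140 [ 0.8805 -0.3351  0.0072] [ 0.8915 -0.3317  0.0081] [0.103 0.035 0.01 ]
[540.40909091 286.81818182] 44 [ 0.9253 -0.4105  0.0069] [ 0.9204 -0.4121  0.0071] [0.029 0.019 0.008]
[524.09677419 291.9516129 ] 124 [ 0.8703 -0.3992  0.0072] [ 0.8667 -0.3976  0.011 ] [0.068 0.04  0.015]
[403.55913978 303.5483871 ] 186 [ 0.5036 -0.2952  0.1052] [ 0.5046 -0.2939  0.1071] [0.04  0.037 0.012]
[543.25157233 309.29559748] 159 [ 0.8702 -0.4685  0.007 ] [ 0.881  -0.4633  0.0084] [0.097 0.042 0.01 ]
pale_head [(array([408., 194.]), 0.61), (array([450., 256.]), 0.47)]
ochre_head [(array([409., 194.]), 0.65), (array([402., 305.]), 0.58)]
dark_head [(array([315., 156.]), 0.39)]
0.4
```

View pics/top0.png

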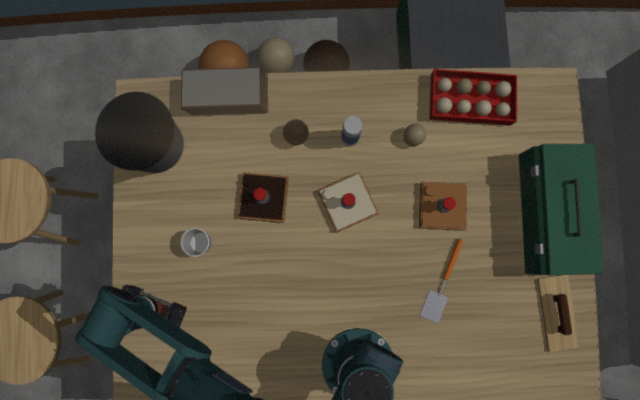

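View pics/side0.png

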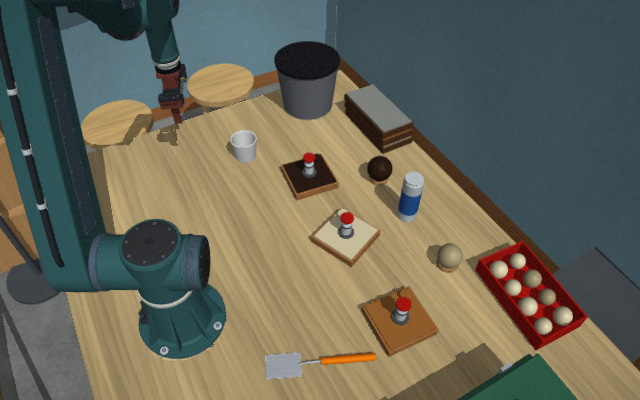

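The top view shows the dark gauge at (260,194), pale at (349,200) and ochre at (449,203). Both cameras agree on the positions to within 3 mm, and the heights are close to 0.104. I'll press the pale one first.

```bash
cat >> h.py <<'E'
def press(x,y):
    q=current_orientation()
    move_ptp([x,y,.20],q); servo_line([x,y,.118],rate=.1); sleep(.2)
    print("above",np.round(current_position(),4),current_clock())
    hit=servo_line([x,y,.098],rate=.015,contact_N=2)
    z=current_position()[2]; print("hit",hit,z,np.round(current_force(),1))
    if hit and .099<z<.108:
        servo_line([x,y,z-.0065],rate=.015)
        print("end",np.round(current_position(),4),np.round(current_force(),1))
    servo_line([x,y,.20],rate=.12); print(current_clock())
E
python3 - <<'E'
from h import *
print(np.round(current_orientation(),3)); p=np.array(current_position())
move_gripper(0.0); servo_line([p[0],p[1],.28],rate=.15)
move_ptp([.522,.015,.26],current_orientation())
press(.522,.015)
E
```

```text
[ 0.193  0.981 -0.    -0.   ]
above [0.5225 0.015  0.1186] 6.175
hit False 0.09811106611276926 [ 0.6 -0.1  0.6]
8.6583
```

Run:
```python
from h import *
print(np.round(current_position(),4),current_finger_gap())
c=capture("side"); im=c["image"]; cv2.imwrite("pics/s1.png",cv2.resize(im[100:300,250:450],None,fx=3,fy=3))
i=im.astype(int); b,g,r=i[...,0],i[...,1],i[...,2]
red=((r>100)&(g<0.45*r)&(b<0.45*r)).astype(np.uint8)
k,l,st,ce=cv2.connectedComponentsWithStats(red)
for j in range(1,k):
    if st[j,4]>40:
        P,_,_=world(c,l==j); print(ce[j],st[j,4],np.median(P,0).round(4),np.percentile(P[:,2],[50,75,90]).round(4))
```

```text
[0.5214 0.0151 0.1993] 0.0003344224115634692
[308.96385542 156.84337349] 83 [0.5489 0.2876 0.106 ] [0.106  0.1077 0.1092]
[346.70833333 217.575     ] 120 [0.5235 0.0139 0.1062] [0.1062 0.1076 0.1088]
[531.37871747 293.24349442] 2152 [ 0.8771 -0.4101  0.0103] [0.0103 0.0524 0.0574]
[403.5326087  303.47282609] 184 [ 0.5032 -0.2958  0.1054] [0.1054 0.1071 0.1089]
```

View pics/s1.png

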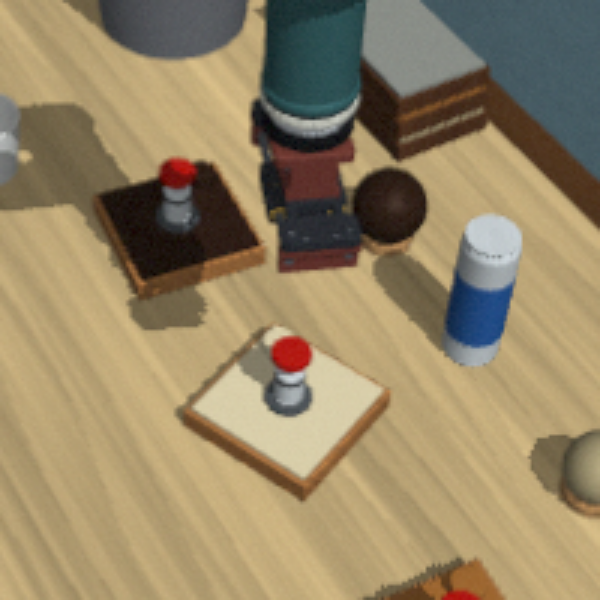

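Pale head is unmoved at full crop (290,352), and the fingers at (318,260) look too high or offset. I'll measure the real fingertip against the reported TCP.

Run:
```python
from h import *
p=np.array(current_position())
for n in ("side","top"):
    c=capture(n)
    P,u,v=world(c,np.ones((400,640),bool))
    m=(abs(P[:,0]-p[0])<.13)&(abs(P[:,1]-p[1])<.13)&(P[:,2]>.125)&(P[:,2]<.42)
    Q=P[m]; 
    for a in np.arange(.12,.40,.02):
        S=Q[(Q[:,2]>=a)&(Q[:,2]<a+.02)]
        if len(S)>2: print(n,round(a,2),len(S),S.min(0).round(3),S.max(0).round(3))
    X=c["R"]@p+c["t"]; s=X[:2]/X[2]; s=s*(1+c["k1"]*(s@s)); print("TCP px",c["intrinsics"][:2,:2]@s+c["intrinsics"][:2,2])
    cv2.imwrite(f"pics/{n}2.png",cv2.resize(c["image"][130:260,280:420],None,fx=4,fy=4,interpolation=cv2.INTER_CUBIC))
```

```text
side 0.3 99 [ 0.462 -0.073  0.308] [0.526 0.102 0.32 ]
side 0.32 285 [ 0.46  -0.077  0.32 ] [0.555 0.105 0.34 ]
side 0.34 505 [ 0.46  -0.079  0.34 ] [0.533 0.108 0.36 ]
side 0.36 115 [ 0.489 -0.029  0.36 ] [0.529 0.014 0.38 ]
side 0.38 194 [ 0.48  -0.034  0.38 ] [0.542 0.019 0.4  ]
side 0.4 243 [ 0.483 -0.034  0.4  ] [0.554 0.037 0.419]
TCP px [347.4217049  195.82739772]
top 0.3 15 [ 0.462 -0.042  0.308] [0.52 0.1  0.32]
top 0.32 103 [ 0.459 -0.047  0.32 ] [0.523 0.106 0.34 ]
top 0.34 351 [ 0.461 -0.05   0.342] [0.581 0.106 0.358]
top 0.38 43 [ 0.476 -0.019  0.388] [0.498 0.041 0.4  ]
top 0.4 7 [ 0.483 -0.019  0.4  ] [0.504 0.048 0.409]
TCP px [350.57063805 195.3756536 ]
```

View pics/side2.png

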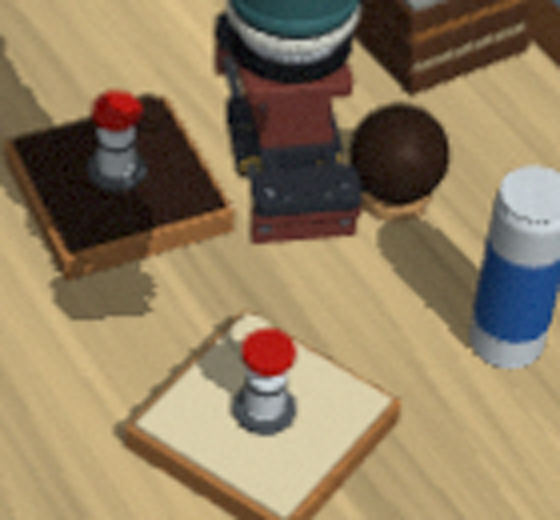

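The body hides the fingers here. Its underside is at about 0.308 instead of the expected 0.279, and nothing shows at the reported TCP pixel. I'll turn the wrist 90° to expose the fingertip.

Run:
```python
from h import *
j=np.array(current_joint_pos()); print(j.round(3))
j[5]+= np.pi/2 if j[5]<0 else -np.pi/2
goto_joints(j)
p=np.array(current_position()); print(p,np.round(current_orientation(),3))
for n in ("side","top"):
    c=capture(n)
    P,u,v=world(c,np.ones((400,640),bool))
    Q=P[(abs(P[:,0]-p[0])<.13)&(abs(P[:,1]-p[1])<.13)&(P[:,2]>.125)&(P[:,2]<.42)]
    for a in np.arange(.12,.40,.02):
        S=Q[(Q[:,2]>=a)&(Q[:,2]<a+.02)]
        if len(S)>2: print(n,round(a,2),len(S),S.min(0).round(3),S.max(0).round(3))
    X=c["R"]@p+c["t"]; s=X[:2]/X[2]; s=s*(1+c["k1"]*(s@s)); print("TCP px",c["intrinsics"][:2,:2]@s+c["intrinsics"][:2,2])
    cv2.imwrite(f"pics/{n}3.png",cv2.resize(c["image"][130:260,280:420],None,fx=4,fy=4,interpolation=cv2.INTER_CUBIC))
```

```text
[-1.030e-01  2.440e-01  1.671e+00 -1.000e-03  1.229e+00 -1.286e+00]
[0.52123761 0.01500901 0.19895546] [ 0.83   0.558 -0.001 -0.   ]
side 0.22 23 [ 0.509 -0.     0.226] [0.526 0.02  0.24 ]
side 0.24 40 [0.51  0.    0.241] [0.529 0.022 0.259]
side 0.26 49 [ 0.508 -0.001  0.261] [0.53  0.019 0.28 ]
side 0.28 33 [ 0.504 -0.     0.28 ] [0.532 0.013 0.296]
side 0.3 78 [ 0.437 -0.043  0.305] [0.589 0.058 0.32 ]
side 0.32 421 [ 0.429 -0.047  0.32 ] [0.591 0.06  0.34 ]
side 0.34 870 [ 0.429 -0.049  0.34 ] [0.613 0.077 0.36 ]
side 0.36 144 [ 0.477 -0.012  0.36 ] [0.532 0.047 0.38 ]
side 0.38 126 [ 0.475 -0.02   0.382] [0.53  0.058 0.4  ]
side 0.4 241 [ 0.474 -0.023  0.4  ] [0.553 0.052 0.419]
TCP px [347.41871277 195.8813151 ]
top 0.32 15 [0.457 0.001 0.32 ] [0.498 0.048 0.328]
top 0.34 284 [0.427 0.009 0.341] [0.493 0.054 0.36 ]
top 0.36 15 [0.476 0.013 0.36 ] [0.488 0.045 0.379]
top 0.38 78 [ 0.473 -0.006  0.382] [0.505 0.051 0.4  ]
top 0.4 16 [ 0.476 -0.001  0.4  ] [0.497 0.046 0.409]
TCP px [350.58777101 195.39329376]
```

View pics/side3.png

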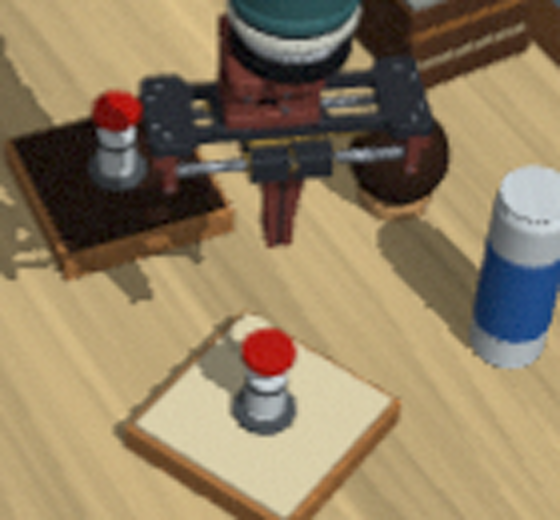

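The fingertip is at crop (278,243), measured at about (0.518, 0.011, 0.226), while the TCP reads z = 0.199. The readout is therefore about 27 mm low and 3 mm off in xy. I'll press by contact, with limits shifted to match.

```bash
cat >> h.py <<'E'
def press(x,y,lo=.0695):
    servo_line([x,y,.088],rate=.1); sleep(.2)
    print("above",np.round(current_position(),4),np.round(current_force(),1),current_clock())
    hit=servo_line([x,y,lo],rate=.01,contact_N=2)
    z=current_position()[2]; print("hit",hit,round(z,4),np.round(current_force(),1))
    if hit and z>lo+.002:
        servo_line([x,y,z-.006],rate=.01)
        print("end",np.round(current_position(),4),np.round(current_force(),1))
    sleep(.15); servo_line([x,y,.20],rate=.12); print(current_clock())
def heads():
    c=capture("side"); i=c["image"].astype(int); b,g,r=i[...,0],i[...,1],i[...,2]
    red=((r>100)&(g<0.45*r)&(b<0.45*r)).astype(np.uint8)
    k,l,st,ce=cv2.connectedComponentsWithStats(red)
    for j in range(1,k):
        if st[j,4]>40 and ce[j][0]<450:
            P,_,_=world(c,l==j); print(ce[j].round(1),st[j,4],np.median(P,0).round(4))
    return c
E
python3 - <<'E'
from h import *
press(.525,.018); c=heads()
E
```

```text
above [0.5254 0.018  0.0885] [1.  0.6 0.2] 11.7667
hit True 0.0764 [0.6 0.3 1.3]
end [0.5249 0.018  0.0701] [ 0.7 -0.2  1.6]
15.0167
[309.  157.1] 86 [0.5491 0.2869 0.1056]
[346.5 219.2] 113 [0.5236 0.0133 0.0986]
[403.6 303.5] 185 [ 0.5037 -0.2954  0.1056]
```

Pale is down about 7 mm. Next is ochre, with a fingertip check before descending.

```bash
cat >> h.py <<'E'
def tip(dz=.027):
    p=np.array(current_position()); c=capture("side"); P,u,v=world(c,np.ones((400,640),bool))
    Q=P[(np.hypot(P[:,0]-p[0],P[:,1]-p[1])<.045)&(P[:,2]>.15)&(P[:,2]<.285)]
    S=Q[Q[:,2]<Q[:,2].min()+.03]
    print("TCP",p.round(4),"tip min/max",len(S),S.min(0).round(4),S.max(0).round(4)); return c
E
python3 - <<'E'
from h import *
move_ptp([.505,-.292,.20],current_orientation()); sleep(.2)
c=tip(); cv2.imwrite("pics/o1.png",cv2.resize(c["image"][200:360,330:490],None,fx=3.5,fy=3.5)); print(current_clock())
E
```

```text
TCP [ 0.5054 -0.2907  0.2001] tip min/max 81 [ 0.493  -0.3049  0.2286] [ 0.5121 -0.2767  0.258 ]
16.5
```

View pics/o1.png

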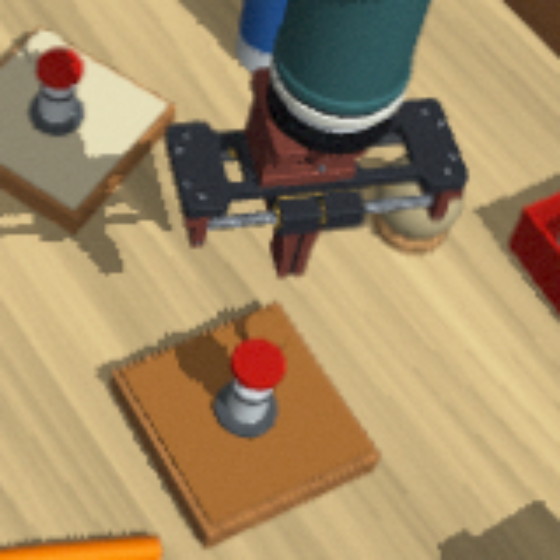

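The tip at crop (290,272) is over the ochre head at (258,362). Measured centre is about (0.503, -0.292), so the offset is the same.

Run:
```python
from h import *
press(.506,-.292); c=heads()
move_ptp([.40,0,.21],current_orientation())
move_ptp([.551,.291,.20],current_orientation()); sleep(.2); c=tip(); print(current_clock())
```

```text
above [ 0.5064 -0.2922  0.0886] [-0.  -0.5 -0.6] 17.9667
hit True 0.0762 [-0.2 -0.5  2.7]
end [ 0.5059 -0.2919  0.07  ] [0.4 0.  1.2]
21.2083
[308.7 157.3] 95 [0.5464 0.286  0.1054]
[346.5 219.3] 108 [0.5225 0.0133 0.0993]
[403.  304.9] 184 [ 0.503  -0.2956  0.0988]
TCP [0.5512 0.2897 0.2004] tip min/max 48 [0.5394 0.2753 0.2284] [0.5582 0.2999 0.2575]
23.9333
```

Ochre is down about 6.7 mm. The tip is centred over the dark head at about (0.549, 0.288), with the same z offset.

Run:
```python
from h import *
press(.551,.291); c=heads()
cv2.imwrite("pics/end.png",c["image"])
```

```text
above [0.5514 0.2912 0.0886] [ 0.8 -0.   0.2] 25.4
hit True 0.0762 [ 0.6 -0.2  2.5]
end [0.5509 0.291  0.0699] [0.3 0.8 0.6]
28.6417
[308.8 158.8] 94 [0.5481 0.2879 0.0979]
[346.4 219.1] 114 [0.5233 0.0135 0.0992]
[403.  304.9] 183 [ 0.5032 -0.2951  0.0987]
```

View pics/end.png

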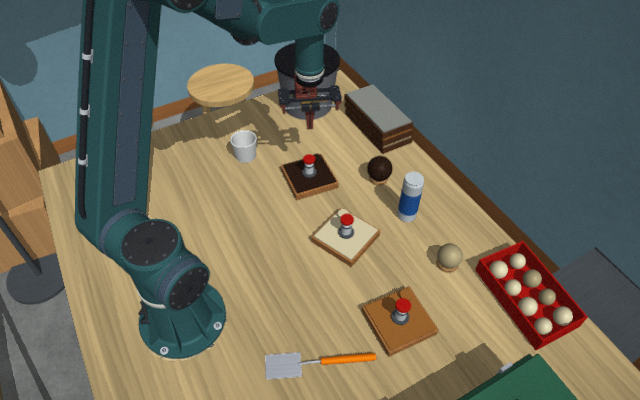

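All three heads, at (309,159), (346,219) and (403,305), are down about 7 mm. Everything else is in place and the gripper is clear.

```bash
python3 -c "
from bench import *
print(close_job())"
```

```text
the job is handed in; nothing more can be done
None
```

I pressed the three gauges in order (pale, orange-brown, dark), each about 7 mm down by the camera; nothing else looked moved in the last picture, and I handed the job in with no verdict shown.

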